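# Set the mould vibrator to its third click

### The arm

A 6-joint arm with a two-finger parallel gripper is mounted at the origin on the work surface. World frame = base frame: x ahead of the robot, y to its left, z up, the work surface at z = 0. Lengths are in m, angles in rad, forces in N, time in s.
With the tool pointing down it reaches from about 0.35 to 0.8 m from the base axis. Payload 7.3 kg.
Tool frame: the origin (TCP) lies between the finger pads; the fingertips stand 25 mm ahead of it and the grasp point (between the pads) lies 6 mm ahead of it (r.tip_extent is the distance from the TCP to the fingertips, in m); z points along the fingers, y is the direction in which the jaws open and shut (so a half turn about z gives the same grasp; the last joint's range is limited). The gripper opens to 85 mm and grips with 20 to 120 N. Pads are 22 mm wide; open, the fingers measure 114 mm over their backs; the gripper's body (76 mm by 85 mm) begins 54 mm behind the grasp point. The pads swing forward as they close: fully open they stand 13 mm farther back than shut.
Start: joints at [1.034, 0.342, 1.524, -0, 1.275, -0.146], TCP at [0.2, 0.485, 0.256] pointing down, gripper open.
Joint ranges: [-2.53, 2.53], [-0.77, 2.02], [0.04, 2.7], [-1, 4.14], [0.28, 2.66], [-3.11, 3.11]. Speed limits (rad/s): [2.57, 2.57, 3.14, 3.14, 3.14, 3.14].

### API

Orientations are given as a unit quaternion [x, y, z, w].
In Python, from workcell import r, command_gripper, optics gives the robot as it stands. The module is installed in compiled form; this text tells all that it offers. Calls block until the motion is done:
- r.reach(position, orientation): joint-space move of the TCP to a pose.
- r.move_straight(position, orientation=None, speed=0.15, max_force=None): straight line of the TCP; orientation=None keeps the orientation; speed is the mean speed in m/s. With max_force (N) it stops when the force on the tool has changed by that much, and returns True; else False.
- r.movej(angles): joint-space move.
- command_gripper(opening, force=None): finger opening in m; force is the grip in N (None keeps the last); returns when the fingers have stopped.
- r.hold(seconds).
- r.solve_ik(position, orientation): joint angles nearest the present ones, or None.
- r.read_state(): the state.
- optics.get_image(name): name is "scene" or "top"; returns (picture, depth): 420x560x3 uint8, red, green, blue; 420x560 float32, m along the optical axis (not along the pixel's ray), 0 where there is no reading.
- optics.camera_model(name): a dict with "K" (3x3 intrinsics, pixels), "R" (3x3) and "t" (3): a world point X has camera coordinates R X + t. Camera axes: x right, y down, z forward; pixel columns grow to the right and rows downward; lengths in m; the calibration is good to about 2 mm. A picture is of the moment at which its call begins. camera_model takes no time and is no camera call.
A pose or a line that the arm cannot do raises r.PlanningError and nothing moves.
- r.finish_job(): hands the job in, once; it reports no verdict.
The state is a dict: "time_s": time; "joint_positions": joint angles; "dq": joint speeds; "tau": joint torques, N m; "eef_pos": TCP position; "eef_rot": TCP orientation; "contact_force": force on the tool from outside, world axes, zero at the start; "torque": the same for the moment, N m; "grip_width": finger opening in m.
Only numpy, scipy, OpenCV 4.12 (cv2) and the standard library are available. Lean on these libraries where they do the work, as an engineer would, in place of code of your own. Each camera call takes 0.05 s, during which the arm holds its last target. There are 200 camera calls.

### The job

On the bench vibrating table, push the T-handled strength lever with your fingertips all the way back to its off end (the thin end of the black wedge, beside the round boss), then push it the other way, counting the clicks, and leave it resting in the third click from off. Only push it: do not pinch the handle, and leave the moulds, the cup and the brush where they are.

Things in the scene. Friction and masses are not known exactly. Their poses are not given: they have to be found in the camera images.
- vibrator: Grey bench vibrating table, fixed, 330 mm (its x) by 260 mm (its y); origin at the centre of its underside, z up. Its half nearer the robot (x -160 to -15 mm) is a flat aluminium control deck, top 75 mm above the bench, with the lever's slot along y at x = -90 mm. The far half (x 0 to 162 mm) is a steel tray, top 95 mm above the bench with a rim 6 mm high, carrying a mould.
- strength (a joint): Lever travel in m along the vibrator's +y: 0 at the off stop, 0.096 at the strong stop. Clicks every 0.016: first 0.016, second 0.032, third 0.048, to the sixth at 0.096. 6 to 8 N starts it out of a click; the push fades to nothing half way (8 mm), then the lever jumps ahead of the finger by itself into the next click and stays. Starts at the fourth click or beyond.
- handle (a point): Centre of the lever's black T handle, a level crossbar 96 mm long along the vibrator's x, 30 mm high (it stands 12.5 to 42.5 mm above the deck) and 22 mm thick along the travel over its rubber pads. This point moves with the lever and lies 102.5 mm above the bench.
- pad_off: Rubber push pad on the handle's face towards the off end, 90 mm long, 24 mm high and 3 mm thick; origin at its centre. Push here to move the lever towards strong.
- pad_strong: The same pad on the handle's face towards the strong end; push here to move the lever towards off.
- off_end (a point): Point on the deck's surface (75 mm above the bench) under the handle's centre when the lever is at off. A steel boss, 18 mm across and 4 mm high, stands on the deck 62 mm past it. A flat black wedge on the deck, on the robot's side of the slot, is thin (2 mm) at this end.
- strong_end (a point): The same point for the lever at the strong end, 96 mm from off_end; the black wedge is wide (16 mm) at this end.
- mould_tray: White plaster mould half, loose on the vibrator's tray: open block 100 x 75 x 45 mm (its x, y, z) with a round cavity 54 mm across and 28 mm deep in its top; origin at the centre of its underside. To be left alone.
- mould_bench: A like mould half, loose on the bench beside the vibrator. To be left alone.
- cup: White plastic mixing cup, 84 mm across and 90 mm high, loose on the bench at the vibrator's other side; origin at the centre of its foot. To be left alone.
- brush: Wooden-handled brush lying loose on the bench in front of the vibrator. To be left alone.

How it is judged:
By the outcome, as a careful person would: the job done as asked, in the order asked, and still so for the second after the job is handed in, with the robot touching nothing.
It also fails if it takes over 59 s, if anything falls off the work surface, if the arm or the gripper's body presses on something with over 40 N, if the wrist force passes 120 N, or if a joint passes its speed limit or range.

## Working session

There is one attempt and no reset: what is moved stays moved. The work goes in short steps, each a Python script; the robot and the scene stay as the last script left them, time stands still between calls to the robot, and variables do not carry over. Pictures are saved under pics/ and viewed, about 8 in all and at most 12, crops included, and the job is handed in when it is done.

```bash
mkdir -p pics; python3 - <<'E'
from workcell import r, command_gripper, optics
import cv2, numpy as np
for n in("scene","top"):
    im,d=optics.get_image(n); cv2.imwrite(f"pics/{n}0.png",im[...,::-1]); np.savez(f"{n}0.npz",im=im,d=d)
    m=optics.camera_model(n); print(n,m["K"].tolist(),m["R"].round(3).tolist(),m["t"])
print(r.read_state()["time_s"],r.read_state()["eef_rot"],r.tip_extent)
E
```

```text
scene [[400.9230468606306, 0.0, 277.33072439844955], [0.0, 400.9230468606306, 209.322357454546], [0.0, 0.0, 1.0]] [[0.778, 0.628, 0.005], [0.433, -0.532, -0.728], [-0.454, 0.568, -0.686]] [-0.4474816  -0.17219924  1.29094332]
top [[531.0624549908662, 0.0, 276.45694487162024], [0.0, 531.0624549908662, 204.7201333377757], [0.0, 0.0, 1.0]] [[-0.01, -1.0, -0.01], [-0.981, 0.012, -0.192], [0.192, 0.007, -0.981]] [0.04224836 0.56366235 1.03020179]
0.1 [ 1.94175349e-01  9.80966583e-01 -6.67039768e-04 -2.28554879e-04] 0.025
```

View pics/top0.png

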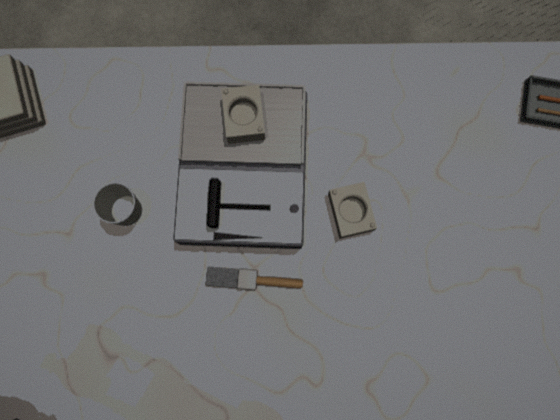

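View pics/scene0.png

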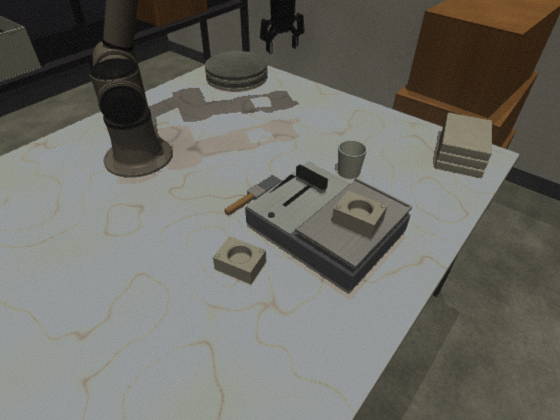

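The top view shows the black handle at about (214,203), near the strong end. The slot runs to (270,207), the boss is at (294,209), and the wedge's thin end is at about (262,237). Off is therefore towards world −y.

```bash
cat >h.py <<'E'
from workcell import r, command_gripper, optics
import cv2, numpy as np
def ray(n,uv,z):
    m=optics.camera_model(n); K,R,t=[np.array(m[k]) for k in("K","R","t")]
    c=-R.T@t; d=R.T@np.linalg.inv(K)@np.array([uv[0],uv[1],1.]); return c+d*(z-c[2])/d[2]
def proj(n,X):
    m=optics.camera_model(n); p=np.array(m["K"])@(np.array(m["R"])@X+np.array(m["t"])); return p[:2]/p[2]
def blobs(im,box,thr=45):
    x0,y0,x1,y1=box; g=cv2.cvtColor(im,cv2.COLOR_RGB2GRAY)[y0:y1,x0:x1]
    cs,_=cv2.findContours((g<thr).astype(np.uint8),cv2.RETR_LIST,cv2.CHAIN_APPROX_NONE)
    return [c+np.array([x0,y0]) for c in cs if cv2.contourArea(c)>15]
E
python3 - <<'E'
from h import *
z=np.load("top0.npz"); im,d=z["im"],z["d"]
g=cv2.cvtColor(im,cv2.COLOR_RGB2GRAY)
for t in(30,45,60):
    for c in blobs(im,(184,172,300,243),t): print(t,cv2.boundingRect(c),cv2.minAreaRect(c))
m=optics.camera_model("top");R,t=np.array(m["R"]),np.array(m["t"])
def dz(u,v):
    D=float(np.median(d[v-1:v+2,u-1:u+2])); p=np.linalg.inv(np.array(m["K"]))@[u,v,1]*D; return (R.T@(p-t)).round(4)
for uv in [(214,203),(214,185),(214,222),(245,185),(245,222),(294,209),(290,185),(200,232),(240,207)]: print(uv,dz(*uv), g[uv[1],uv[0]])
# table corners (deck top) via grey rows
print(g[203,196:232]); print(g[174:235,214])
cv2.imwrite("pics/crop1.png",cv2.resize(im[150:260,165:315,::-1],None,fx=5,fy=5,interpolation=cv2.INTER_CUBIC))
zs=np.load("scene0.npz")["im"]; cv2.imwrite("pics/crop2.png",cv2.resize(zs[130:290,210:420,::-1],None,fx=3.7,fy=3.7,interpolation=cv2.INTER_CUBIC))
E
```

```text
30 (215, 233, 31, 6) ((230.0, 235.5), (5.0, 30.0), 90.0)
30 (207, 179, 63, 49) ((230.18377685546875, 211.5972900390625), (65.24433898925781, 45.28113555908203), 27.89727020263672)
45 (214, 233, 40, 7) ((233.5, 236.0), (6.0, 39.0), 90.0)
45 (207, 179, 63, 49) ((238.0, 203.0), (48.0, 62.0), 90.0)
60 (213, 232, 45, 9) ((235.01217651367188, 238.39024353027344), (43.399593353271484, 8.061501502990723), 6.340191841125488)
60 (290, 205, 8, 7) ((293.5, 208.0), (6.0, 7.0), 90.0)
60 (207, 178, 63, 51) ((230.50621032714844, 211.6729736328125), (66.17228698730469, 46.838417053222656), 26.995838165283203)
(214, 203) [0.5568 0.1558 0.1171] 21
(214, 185) [0.5922 0.1561 0.1178] 27
(214, 222) [0.5196 0.1553 0.1175] 26
(245, 185) [0.6015 0.0989 0.0753] 126
(245, 222) [0.5257 0.0988 0.0757] 122
(294, 209) [0.5501 0.0009 0.0798] 49
(290, 185) [0.6004 0.008  0.075 ] 122
(200, 232) [0.5067 0.1882 0.0754] 122
(240, 207) [0.5559 0.1087 0.0773] 6
[127 122 121 124 120 124 121 125 127 126 117  66  13   5  16   7  25  33
  21  24   0   4  13  10  46  74  78  73  74  79  74  76  86  80  79  84]
[124 126 120 101  64  28  23   6  15  27  13  27   7  20  24  28  26  19
  29  21  27  18  30  13  25  32  25  19  34  21  32  30  36  32  31  21
  27  23  23  25  25  29  20  30  19  18  27  27  26  17  22   5   0  12
  51  73  80  77  57  44  48]
```

View pics/crop1.png

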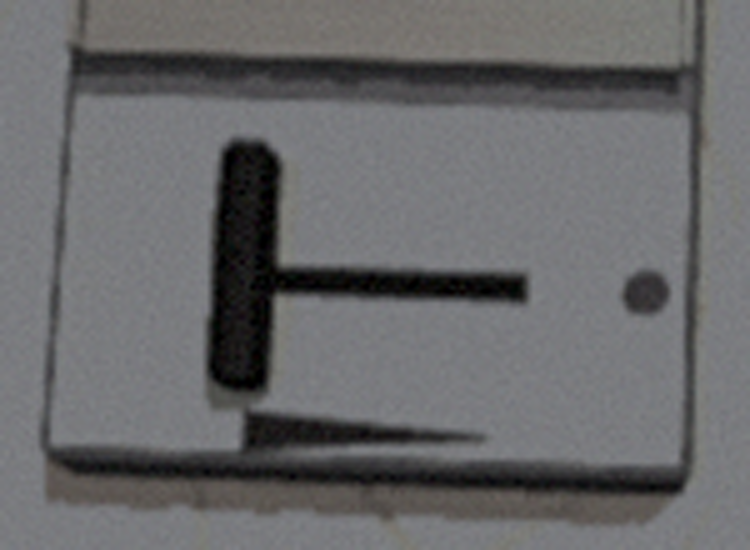

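View pics/crop2.png

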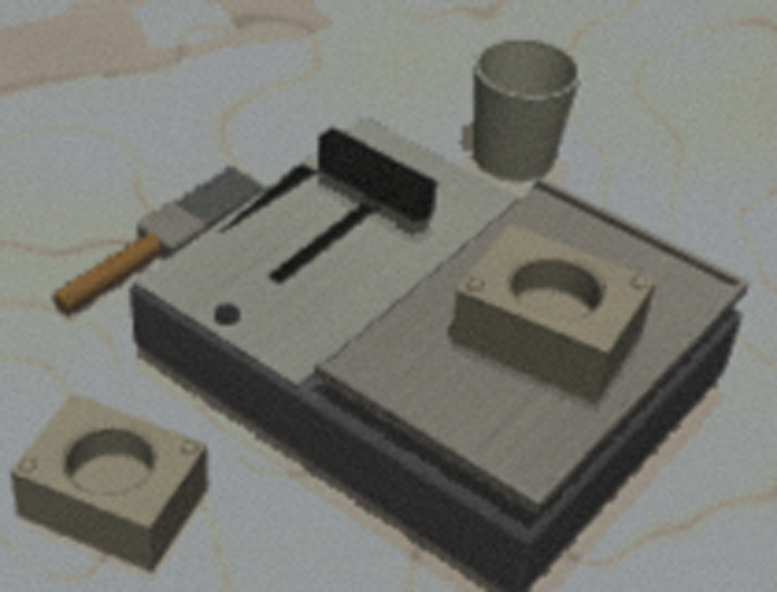

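The crops show the handle top centred at about (214,203), its axis slightly tilted. The boss is at (294.2,208.6) in the top view and (271.4,214.9) in the scene view. The wedge's thin end is on the boss side. The lever looks to be at the strong stop.

```bash
cat >>h.py <<'E'
from scipy.spatial.transform import Rotation as Ro
boss=ray("top",(294.2,208.6),.079)[:2]; H0=ray("top",(214.0,203),.1175)[:2]
u=(H0-boss)/np.linalg.norm(H0-boss); v=np.array([u[1],-u[0]])
off=boss+.062*u
def quat(s):
    y=np.array([*(s*v),0]); z=np.array([0,0,-1.]); return Ro.from_matrix(np.c_[np.cross(y,z),y,z]).as_quat()
def P(s,z=.120): return np.array([*(off+s*u),z])  # s: lever coordinate of the TCP
E
python3 - <<'E'
from h import *
print("boss",boss,ray("scene",(271.4,214.9),.079),"H",H0,"u",u,"off",off,"travel",(H0-off)@u)
# two-view height of boss, handle top centre (scene crop ~ top edge corners (330,128),(436,183))
for a,b in (((294.2,208.6),(271.4,214.9)),((214,203),(210+383/3.7,130+154/3.7))):
    zz=np.linspace(.05,.15,201); e=[np.linalg.norm((ray("top",a,z)-ray("scene",b,z))[:2]) for z in zz]; i=int(np.argmin(e)); print("z",zz[i],"gap",e[i])
for s in(1,-1):
    for p in(P(.15,.2),P(.15),P(-.02),P(-.05,.2)): print(s,r.solve_ik(p,quat(s)))
E
```

```text
boss [5.51059091e-01 4.64919061e-04] [ 0.55810813 -0.00279365  0.079     ] H [0.55666884 0.15573258] u [0.03610601 0.99934797] off [0.55329766 0.06242449] travel 0.09336896198994413
z 0.07300000000000001 gap 0.002563049221396771
z 0.116 gap 0.010100943340985463
1 [ 2.34996988e-01  5.20977654e-01  1.39864219e+00 -4.44089210e-16
  1.22197281e+00  2.71110844e-01]
1 [ 2.34996988e-01  6.04855708e-01  1.49190463e+00 -4.44089210e-16
  1.04483232e+00  2.71110844e-01]
1 [-6.16470498e-02  5.36984162e-01  1.62216136e+00 -4.44089210e-16
  9.82447133e-01 -2.55331937e-02]
1 [-1.16360373e-01  4.40311841e-01  1.53551550e+00 -4.44089210e-16
  1.16576532e+00 -8.02465165e-02]
-1 [ 2.34996988e-01  5.20977654e-01  1.39864219e+00 -4.44089210e-16
  1.22197281e+00 -2.87048181e+00]
-1 [ 2.34996988e-01  6.04855708e-01  1.49190463e+00 -4.44089210e-16
  1.04483232e+00 -2.87048181e+00]
-1 None
-1 [-1.16360373e-01  4.40311841e-01  1.53551550e+00 -4.44089210e-16
  1.16576532e+00  3.06134614e+00]
```

```bash
cat >>h.py <<'E'
def S(): return (np.array(r.read_state()["eef_pos"])[:2]-off)@u
def F(): return np.array(r.read_state()["contact_force"])[:2]@u
E
python3 - <<'E'
from h import *
q=quat(1)
command_gripper(0,20)
r.reach(P(.145,.24),q); r.move_straight(P(.145),q)
print("down",S(),F(),r.read_state()["contact_force"])
print(r.move_straight(P(.105),q,speed=.03,max_force=3),S(),F())
for i in range(4):
    hit=r.move_straight(P(.012),q,speed=.04,max_force=18); print(hit,S(),F(),r.read_state()["time_s"])
    if not hit or S()<.03: break
im,d=optics.get_image("top"); cv2.imwrite("pics/top1.png",cv2.resize(im[150:260,165:315,::-1],None,fx=5,fy=5))
E
```

```text
down 0.1453681964006662 0.019130917487991034 [0.01882364 0.01846331 0.44483581]
True 0.11691627548130404 3.7932487062598206
True 0.021161802577643805 2.2079387740844933 6.5667
```

View pics/top1.png

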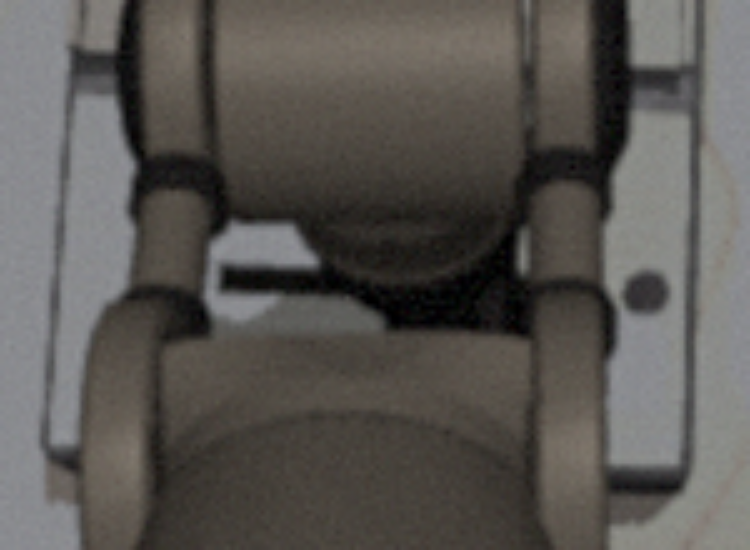

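The arm hides the handle in this picture. The stop came at s=0.0212 against first contact at 0.1169, a travel of 95.7 mm, which matches strong to off. Next I go round and probe the off pad.

```bash
python3 - <<'E'
from h import *
q=quat(1)
r.move_straight(P(.045),q); r.move_straight(P(.045,.21),q,speed=.2); r.move_straight(P(-.05,.21),q,speed=.2)
im,d=optics.get_image("scene"); cv2.imwrite("pics/sc2.png",cv2.resize(im[130:290,210:420,::-1],None,fx=3.7,fy=3.7))
r.move_straight(P(-.05),q); 
print(r.move_straight(P(-.008),q,speed=.02,max_force=3),S(),F(),r.read_state()["time_s"])
E
```

```text
True -0.022594929104398403 -2.195558031196115 10.275
```

View pics/sc2.png

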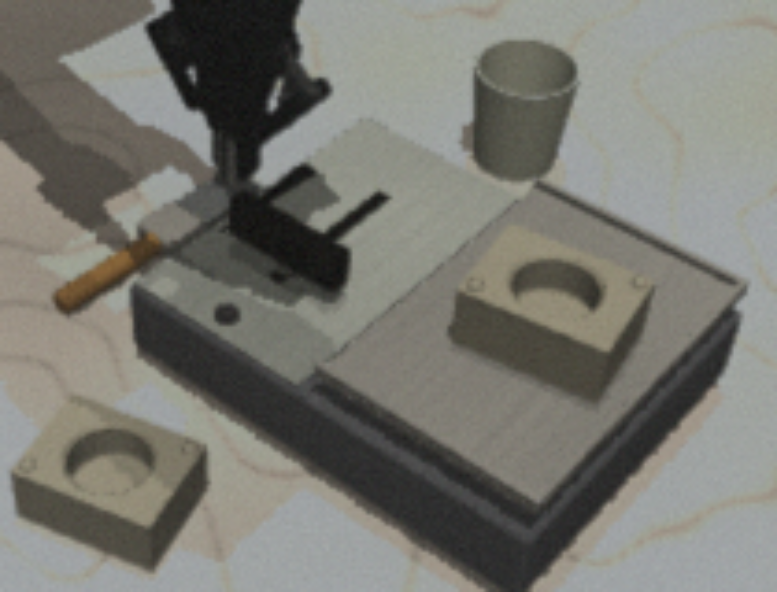

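The scene crop shows the handle at the off end, near (290,240), beside the boss at (227,314). The two probes (+0.0212 and −0.0226) put it at off within 1 mm. Now I push in small steps and log the force.

```bash
python3 - <<'E'
from h import *
q=quat(1); p0=S(); log=[]
for a in np.arange(.0015,.0436,.0015):
    r.move_straight(P(p0+a),q,speed=.02); log.append((round((S()-p0)*1e3,1),round(F(),1)))
print(log,r.read_state()["time_s"])
E
```

```text
[(np.float64(0.8), np.float64(-5.6)), (np.float64(2.8), np.float64(-3.7)), (np.float64(4.8), np.float64(-1.6)), (np.float64(6.5), np.float64(-1.4)), (np.float64(7.9), np.float64(-0.3)), (np.float64(9.2), np.float64(-0.7)), (np.float64(10.6), np.float64(0.4)), (np.float64(12.1), np.float64(0.4)), (np.float64(13.6), np.float64(-0.2)), (np.float64(15.1), np.float64(-0.2)), (np.float64(16.2), np.float64(-3.1)), (np.float64(17.6), np.float64(-4.9)), (np.float64(19.6), np.float64(-3.5)), (np.float64(21.5), np.float64(-2.1)), (np.float64(23.0), np.float64(0.8)), (np.float64(24.3), np.float64(0.0)), (np.float64(25.7), np.float64(0.4)), (np.float64(27.1), np.float64(-0.0)), (np.float64(28.6), np.float64(0.1)), (np.float64(30.1), np.float64(-0.1)), (np.float64(31.6), np.float64(0.4)), (np.float64(32.4), np.float64(-4.0)), (np.float64(34.2), np.float64(-4.0)), (np.float64(36.3), np.float64(-2.6)), (np.float64(38.0), np.float64(-1.5)), (np.float64(39.5), np.float64(0.1)), (np.float64(40.7), np.float64(-0.0)), (np.float64(42.1), np.float64(-0.4)), (np.float64(43.6), np.float64(-0.3))] 17.525
```

The log shows three push-and-jump cycles, at about 8, 23 and 39 mm, and the finger is now free. I retreat and check.

```bash
python3 - <<'E'
from h import *
q=quat(1)
r.move_straight(P(-.01),q); r.move_straight(P(-.01,.26),q,speed=.2)
r.movej([1.034,.342,1.524,0,1.275,-.146])
im,d=optics.get_image("top"); cv2.imwrite("pics/top3.png",cv2.resize(im[70:300,80:390,::-1],None,fx=2.5,fy=2.5))
g=cv2.cvtColor(im,cv2.COLOR_RGB2GRAY); 
for row in (188,192,217): 
    c=np.where(g[row,190:300]<45)[0]+190; print(row,c.min(),c.max(),(ray("top",((c.min()+c.max())/2,row),.1175)[:2]-off)@u)
im0=np.load("top0.npz")["im"]; df=np.abs(im.astype(int)-im0).max(2)>40; print("changed",cv2.boundingRect(cv2.morphologyEx(df[:300].astype(np.uint8),cv2.MORPH_OPEN,np.ones((3,3)))))
print(r.read_state()["time_s"])
E
```

```text
188 233 244 0.04732473857725806
192 233 243 0.047978161511957565
217 232 242 0.04794614412329471
changed (206, 178, 40, 54)
20.7917
```

View pics/top3.png

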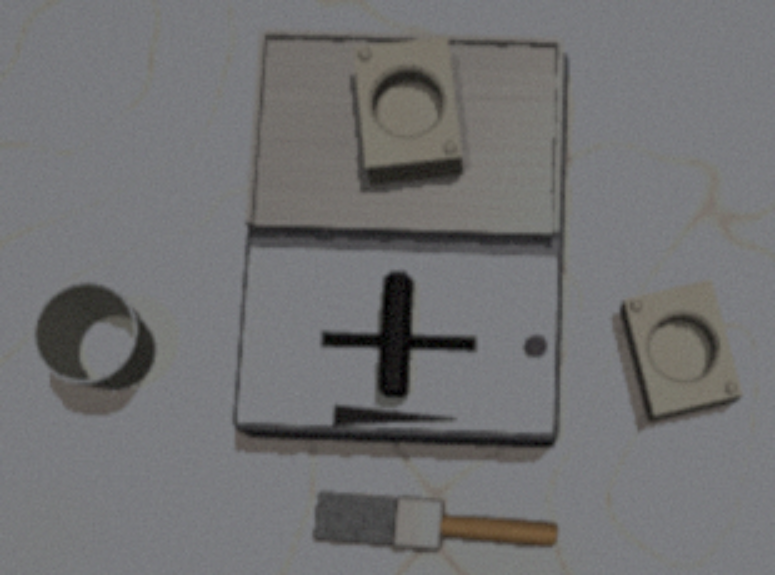

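The handle stands mid-slot at picture position (396,335), about 48 mm from off. The moulds, cup and brush have not moved, and the arm is clear.

```bash
python3 -c "
from workcell import r
r.finish_job()"
```

```text
the job is handed in; nothing more can be done
```

The lever is resting in the third click from off, and I have handed the job in.

- **To off:** with closed fingertips I pushed the strong-side pad from the sixth click back to the off stop. The travel measured 95.7 mm. Probing both faces of the handle put it within 1 mm of off.
- **To the third click:** I pushed the off-side pad in small steps. The force log showed three clear push-and-jump cycles, at about 8, 23 and 39 mm. I stopped at 43.6 mm with the finger already free, then backed off.
- **Last checks:** the final top picture puts the lever at 47.3 to 48.0 mm from off, against 48 mm for the third click. Only the handle's area changed in the pictures, so the moulds, cup and brush stayed where they were. The robot was clear at 20.8 s.
- **Disagreement:** the boss position from the two cameras differed by about 8 mm, because I read the scene view roughly. I used the top view, and the contact probes confirmed it to about 1 mm.

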